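# Release the bearing tray and hold it over the code scanner

## Robot

A 6-joint arm with a two-finger parallel gripper is mounted at the origin on the work surface. World frame = base frame: x ahead of the robot, y to its left, z up, the work surface at z = 0. Lengths are in mm, angles in degrees, forces in N, time in s.
With the tool pointing down it reaches from about 300 to 850 mm from the base axis. Payload 4.2 kg.
Tool frame: the origin (TCP) lies on the centre line of the jaws, within the pads' length; the fingertips stand 14 mm ahead of it and the grasp point (between the pads) lies 5 mm behind it (env.finger_overhang is the z of the fingertips in the tool frame, in mm); z points along the fingers, y is the line along which they close (so a half turn about z gives the same grasp; the last joint's range is limited). The gripper opens to 91 mm and grips with 3 to 60 N. Pads are 32 mm wide; open, the fingers measure 118 mm over their backs; the gripper's body (76 mm by 178 mm) begins 60 mm behind the grasp point.
Start: joints at [-73.339, 18.312, 89.639, -0, 72.044, -1.146], TCP at [175.85, -547.466, 227.976] pointing down, gripper open.
Joint ranges: [-177.97, 177.97], [-48.28, 115.42], [12.27, 149.76], [-77.06, 257.06], [2.81, 150.46], [-146.56, 146.56]. Speed limits (degrees/s): [147.25, 147.25, 180, 180, 180, 180].

## Interface

Orientations are given as [roll, pitch, yaw] about the fixed x, y, z axes, in that order (R = Rz(yaw) Ry(pitch) Rx(roll)).
In Python, from workcell import sensors, viewer, env gives the robot as it stands. The module is installed in compiled form; this text tells all that it offers.
- The arm moves only by the tool step_arm, never from a script. Its argument "plan" is one flat list of numbers, 6 for each row, row after row: the shift along the tool's x, y, z in cm, then the turn, a rotation vector about the tool's x, y, z in rad. In form: [x, y, z, wx, wy, wz, x, y, z, wx, wy, wz, ...]. A call has 1 to 5 rows; each row shifts and turns the commanded pose from where the row before left it, along the tool's axes as they then stand; what a row does not reach is not made up. A row lasts 1/12 s, in which the tool goes at most 41.7 mm and 7.16 degrees, less where a joint would pass 70% of its speed; a pose out of reach is approached as far as the arm can. A call is refused whole if a number of a shift passes 4.17 or a number of a turn 0.125, either way. A call with a gripper value outside its range is refused whole. "hand" is the finger opening in cm, from 0 to 9.12, set as the call begins (left out, the last holds). The fingers move at their own pace and stop on an object; "newtons" is the grip in N (left out, the last holds). Time passes only in rows, so rows that do not move let the fingers close. It gives the time, the measured TCP pose, the force, the opening and the grip force at its end, in the units of the state.
- sensors.state(): the state, without advancing time (a new reading comes with each control period).
- viewer.grab_frame(name): name is "side" or "top" or "wrist"; returns a dict with "img" (384x512x3 uint8, red, green, blue), "fx", "fy", "cx", "cy" (pixels), "position" and "attitude" of the camera in the world. Camera axes: x right, y down, z forward; pixel columns grow to the right and rows downward; lengths in mm; the calibration is good to about 2 mm. The wrist camera is an equidistant fisheye: a pixel r from the principal point sees the ray r / f radians off the axis. A picture is of the moment at which its call begins. There is no depth.
- env.job_done(): hands the job in; it is judged then, once.
Trained networks look in a picture, given as the dict that the camera call returned (one of the last four; its "shot" number tells which), for a name from the list of things; names that differ only in an ending like _2 or _b are one class to them, and where a whole thing is asked for, a point or a joint stands for the part that bears it (a point fixed in the world has none). Each returns a list of dicts, best first, with "score" (0 to 1); they miss things now and then, are a little off and sometimes report something else, mostly with a low value. They report only what shows in the picture. A call takes as long as a camera call. They do not tell look-alikes from the thing itself.
- viewer.boxes_of(name, picture): "location" ([column, row] in pixels, amid what is visible of it).
- viewer.pinpoint(name, picture): "location" ([column, row] in pixels: a listed point, or the origin of a listed thing).
The state is a dict: "time_s": time; "qpos": joint angles; "qvel": joint speeds; "effort": joint torques, N m; "ee_pos": TCP position; "ee_rot": TCP orientation; "force": force on the tool from outside, world axes, zero at the start; "torque": the same for the moment, N m; "gripper_width": finger opening in mm; "gripper_force": force on a finger pad.
Only numpy, scipy, OpenCV 4.12 (cv2) and the standard library are available. Lean on these libraries where they do the work, as an engineer would, in place of code of your own. Each camera call takes 0.05 s, during which the arm holds its last target. There are 200 camera calls.

## Task

Take the mallet from its green rest, drive the red-capped locking pin of the blue dock fully down with it (it stays down and draws the two yellow bolts off the tray), and put the mallet back in its rest the way it was. Then lift the aluminium tray by its black grip post, carry it without tipping so that the loose steel ball stays in its pocket, and finish while still holding the tray, level and still, centred over the scanner's glass window with its underside about 10 cm above the glass. Do not touch the pin with the gripper, and leave the spray can, the screw jar and the bearing ring where they are.

Things in the scene. Friction and masses are not known exactly. Their poses are not given: they have to be found in the camera images.
- dock: Fixed blue block 260 (x, +-130) x 170 (y -107 to 63) x 20 high; origin on the bench under the docked tray's centre. Tray lies on its top, axes parallel, between steel rails 6 high. Grey housings (42 above the bench) at x = +-90 to +-126 carry yellow bolts overlapping the tray's ends by 8; each draws back along x by as much as the pin goes down, ending 10 clear of the tray.
- pin_top (a point): Centre of the top of the locking pin's red cap (20 across, 6 thick), at the dock's x = 0, y = -85; 60 above the bench when up, 42 fully down. Moves straight down in a steel collar (28 across, top 32 above the bench). Slow pushing takes 8 to 12 N; friction keeps it where it is left. Drive it with the mallet, not with the gripper.
- pin (a joint): How far the locking pin is driven down, in m: 0 up and locked, 0.018 fully down (hard stop). Counts as down beyond 0.015.
- mallet: Loose mallet, about 330 g. Origin: centre of its lower striking face, z up. Head: upright cylinder 38 across, 70 high, orange faces. Wooden handle: bar 22 wide (y), 26 high, from x = -12 to -212, its mid-height at z = 36; grip across it at x = -55. Balance point about x = -30. Parked it stands on its lower face, handle level: lift, press straight down and put back without turning it over.
- rest: Fixed green mallet rest, plate 250 (x) x 70 (y) x 12 thick; origin on the bench under its centre. The parked mallet's head is at +x. A grey fork at x = -73 to -97 takes the handle: slot floor 35 above the bench, slot 36 wide (y), cheeks up to 63 above the bench.
- rest_seat (a point): Black spot on the rest's plate, 12 above the bench, at the rest's x = +80: the parked mallet's origin stands here, with the mallet's axes parallel to those of the rest. Axes as the rest's.
- tray: Aluminium bearing tray of about 550 g, loose, plate 150 (x) x 90 (y) x 8 thick; origin at the centre of its underside, z up. In its middle stands the black grip post; at x = +46 the brass ball pocket; at x = -47 a dark steel bearing ring (36 across, 10 high) fixed to the plate.
- tray_grip (a point): Point to grasp, on the axis of the tray's black upright grip post: 36 above the tray's underside, at x = -2. The post is a cylinder 30 across, from 8 to 53 above the underside; close the fingers along the tray's y, clear of the ball. Axes as the tray's.
- pocket (a point): Centre of the floor of the ball pocket, on the plate's top face (8 above the tray's underside). Brass rim 19 inside, 2.5 high: the ball rolls out if the tray tips more than about 35 degrees or is jerked.
- ball_center (a point): Centre of the loose steel ball, 24 across, 56 g, resting in the pocket.
- scan_window (a point): Centre of the glass window on the top of the grey code scanner, 37 above the bench, fixed, z up. The scanner is 150 (x) x 120 (y) x 36 high, black rim round the window, green strip on its -x side.
- spray_can: Bystander: spray can 52 across, 150 high, origin under its centre. Leave alone.
- screw_jar: Bystander: jar 60 across, 80 high, origin under its centre. Leave alone.
- race: Bystander: loose steel bearing ring lying on the bench, 56 across, 16 high, origin under its centre. Leave alone.
- scanner: The grey code scanner; origin on the bench under the centre of its window.
There are look-alikes about, which are no part of the job. There is more than one size of the mallet; the job needs the largest.

How it is judged (in metres and radians):
On the way, in this order (a step that is already met when the one before it is completed fails the run):
1. the locking pin is driven fully down while the mallet is off its rest (value of joint pin above 0.015 m and distance between mallet and rest_seat above 0.06 m), for 0.1 s.
2. the mallet stands in its rest again and is let go (horizontal distance between mallet and rest_seat below 0.025 m and z of mallet in the frame of rest_seat below 0.012 m and angle between mallet's own z axis and vertical below 0.15 rad and contact force between the fingers and mallet below 0.1 N), for 0.2 s.
3. the tray is lifted clear of the dock with the ball in its pocket (height (world z) of tray above 0.06 m and horizontal distance between ball_center and pocket below 0.01 m and contact force between tray and dock below 0.1 N), for 0.2 s.
At the end, for the whole second after the job is handed in: Tray gripped and still, centre within 30 mm of the window centre, underside 60 to 140 mm above the glass, tilt under 7 degrees, nothing else carrying it, ball in its pocket; pin down beyond 15 of 18 mm; mallet let go, upright in its rest within 25 mm of where it stood (all of step 2 and horizontal distance between tray and scan_window below 0.03 m and z of tray in the frame of scan_window between 0.06 and 0.14 m and angle between tray's own z axis and vertical below 0.12 rad and linear speed of tray below 0.05 m/s and angular speed of tray below 0.5 rad/s and horizontal distance between ball_center and pocket below 0.01 m and z of ball_center in the frame of pocket below 0.016 m and contact force between the fingers and tray above 1 N and contact force between tray and scanner below 0.1 N and contact force between tray and dock below 0.1 N and value of joint pin above 0.015 m); the arm keeps its last pose, push and grip.
It fails at once if the gripper or arm pushes the pin (contact force between any of the fingers, the arm and pin above 0.5 N).
It fails at once if the tray is tipped past 23 degrees (angle between tray's own z axis and vertical above 0.4 rad).
It fails at once if the ball leaves its pocket (distance between ball_center and pocket above 0.022 m).
It fails at once if the spray can, screw jar or bearing ring is moved more than 20 mm or knocked over (distance of any of spray_can, screw_jar, race from where it was at the start of the episode above 0.02 m or angle between any of spray_can, screw_jar, race's own z axis and vertical above 0.5 rad).
It also fails if it takes over 59 s, if anything falls off the work surface, if the arm or the gripper's body presses on something with over 40 N, if the wrist force passes 120 N, or if a joint passes its speed limit or range.

## Working session

There is one attempt and no reset: what is moved stays moved. The work goes in short steps, Python scripts to look and compute and a tool call to move; the robot and the scene stay as the last step left them, time stands still between calls to the robot, and variables do not carry over. Pictures are saved under pics/ and viewed, at most 10 in all, crops included, and the job is handed in when it is done.

Besides the shell and the picture viewer there is one more tool, called as name(argument=value, ...) on one line, values as JSON. step_arm: Moves the arm, as the interface text tells. Its arguments: {"type":"object","properties":{"plan":{"type":"array","items":{"type":"number"}},"hand":{"type":"number"},"newtons":{"type":"number"}},"required":["plan"]}

```bash
mkdir -p pics
cat > h.py <<'E'
import numpy as np, cv2
from scipy.spatial.transform import Rotation as R
from workcell import sensors, viewer, env
def rot(a):
    a=np.array(a,float)
    return a if a.shape==(3,3) else R.from_euler('xyz',a,degrees=True).as_matrix() if a.shape==(3,) else R.from_quat(a).as_matrix()
def onz(p,uv,z,fish=False):
    x=(uv[0]-p['cx'])/p['fx'];y=(uv[1]-p['cy'])/p['fy']
    if fish:
        r=np.hypot(x,y);d=np.array([x/r*np.sin(r),y/r*np.sin(r),np.cos(r)]) if r>1e-9 else np.array([0,0,1.])
    else: d=np.array([x,y,1.])
    d=rot(p['attitude'])@d;o=np.array(p['position'])
    return o+d*(z-o[2])/d[2]
def proj(p,X):
    c=rot(p['attitude']).T@(np.array(X,float)-p['position']);return [p['fx']*c[0]/c[2]+p['cx'],p['fy']*c[1]/c[2]+p['cy']]
def save(p,n): cv2.imwrite('pics/'+n,p['img'][:,:,::-1])
E
python3 - <<'E'
from h import *
np.set_printoptions(precision=1,suppress=True)
P={n:viewer.grab_frame(n) for n in('top','side')}
print(sensors.state())
for n,p in P.items():
    save(p,n+'0.png');print(n,p['position'],p['attitude'],p['fx'])
Z=dict(pin_top=60,mallet=12,rest=0,rest_seat=12,tray=20,tray_grip=56,pocket=28,ball_center=40,scan_window=37,spray_can=0,screw_jar=0,race=0,dock=0)
for n,p in P.items():
  for k,z in Z.items():
    print(n,k,[(round(d['score'],2),np.round(d['location']),onz(p,d['location'],z)[:2]) for d in viewer.pinpoint(k,p)[:4]])
cv2.imwrite('pics/both.png',cv2.resize(np.hstack([P['top']['img'],P['side']['img']])[:,:,::-1],(800,300)))
E
```

```text
{'time_s': 0.1, 'qpos': array([-73.3,  18.3,  89.7,   0. ,  72. ,  -1.1]), 'qvel': array([-0.1, -0.1, -0.3, -0. ,  0.1,  0. ]), 'effort': array([ -0. , -41.3, -23.3,   0.1,   0. ,  -0. ]), 'ee_pos': array([ 175.7, -547.1,  227.2]), 'ee_rot': array([-179.9,   -0. ,   17.8]), 'force': array([0.1, 0.3, 0.2]), 'torque': array([-0., -0.,  0.]), 'gripper_force': 0.0, 'gripper_width': 91.36349187607944}
top [ 360.7  -53.2 1308.9] [-171.3    1.7  -90.4] 419.7670653933609
side [ 24.7 627.2 538.7] [-119.4    0.8 -141.7] 383.7826457471095
top pin_top [(0.39, array([284., 187.]), array([561.2, -84.6])), (0.27, array([198., 237.]), array([414. , 173.8]))]
top mallet [(0.95, array([407., 258.]), array([ 347.2, -452.7])), (0.84, array([374., 133.]), array([ 737.4, -372.5])), (0.65, array([362., 196.]), array([ 537.1, -326.1])), (0.64, array([257., 199.]), array([531.7,  -0.8]))]
top rest [(0.58, array([359., 218.]), array([ 469.7, -317. ]))]
top rest_seat [(0.69, array([360., 196.]), array([ 538.5, -320.3]))]
top tray [(0.9, array([256., 201.]), array([522.6,   2. ]))]
top tray_grip [(0.65, array([
[... 1138 characters left out ...]
.7]))]
side tray_grip [(0.77, array([248., 199.]), array([532.7,  -3. ]))]
side pocket [(0.96, array([236., 209.]), array([556.1,  15. ])), (0.66, array([171., 283.]), array([485.2, 291.1]))]
side ball_center [(0.44, array([232., 203.]), array([568. ,  13.9]))]
side scan_window [(0.7, array([171., 282.]), array([478.7, 296.9]))]
side spray_can [(0.96, array([117., 243.]), array([709.4, 260. ])), (0.27, array([260., 184.]), array([ 616.8, -167.6]))]
side screw_jar [(0.56, array([241., 169.]), array([ 725. , -210.8]))]
side race [(0.83, array([235., 278.]), array([417.9, 183.9]))]
side dock [(0.67, array([250., 215.]), array([538.4, -18.5])), (0.44, array([172., 284.]), array([505.7, 275.1]))]
```

View pics/top0.png

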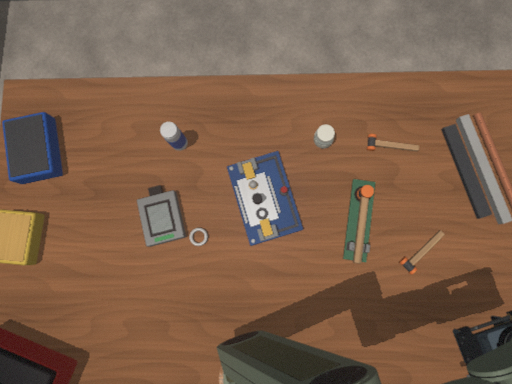

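View pics/side0.png

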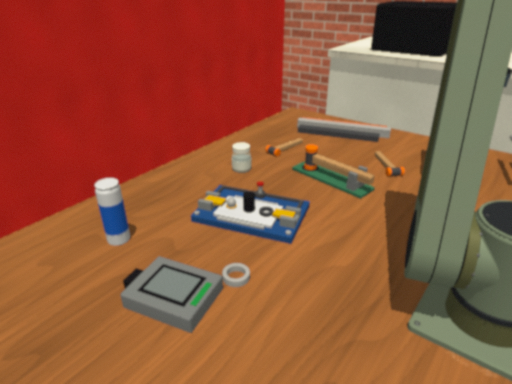

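The top view shows the parked large mallet with its head at (367,192) and handle end at (360,262), lying on the green rest. The dock is at (265,198) with the pin at (284,189), the ball at (253,184) and the ring at (262,213). The scanner is at (162,217). The side view agrees, and the two small mallets are the look-alikes. Next I'll refine these positions by colour.

```bash
cat > m.py <<'E'
from h import *
np.set_printoptions(precision=1,suppress=True)
def seg(hsv,lo,hi,box):
    m=cv2.inRange(hsv,np.array(lo),np.array(hi));k=np.zeros_like(m);x0,y0,x1,y1=box;k[y0:y1,x0:x1]=m[y0:y1,x0:x1];return k
def big(m,n=1):
    c=sorted(cv2.findContours(m,0,2)[0],key=cv2.contourArea)[::-1][:n];return c
p=viewer.grab_frame('top');h=cv2.cvtColor(p['img'],cv2.COLOR_RGB2HSV)
def rect(nm,lo,hi,box,z):
    m=seg(h,lo,hi,box);pts=np.argwhere(m)[:,::-1]
    if nm!='all':
        pts=big(m)[0][:,0]
    W=np.array([onz(p,u,z)[:2] for u in pts],np.float32);r=cv2.minAreaRect(W);print(nm,len(pts),r,W.mean(0));return r
for q in [(365,230),(367,191),(362,240),(285,190),(240,200),(285,220),(165,230),(248,170),(258,198),(262,213)]: print(q,h[q[1],q[0]],end=' ')
print()
rect('rest',(50,60,20),(90,255,255),(335,170,390,275),12)
rect('head',(3,190,120),(12,255,255),(350,180,385,210),82)
rect('handle',(10,60,110),(25,200,255),(350,200,375,260),61)
rect('dock',(105,120,40),(125,255,255),(215,140,315,255),20)
rect('pin',(0,120,60),(4,255,255),(275,180,295,200),60)
rect('pin',(170,120,60),(180,255,255),(275,180,295,200),60)
rect('tray',(0,0,150),(180,40,255),(230,165,285,235),28)
rect('scanner',(0,0,60),(180,40,255),(130,185,190,250),36)
rect('green',(50,80,60),(80,255,255),(130,215,190,250),36)
im=cv2.resize(p['img'][125:275,125:395],None,fx=2.96,fy=2.96,interpolation=2);cv2.imwrite('pics/topz.png',im[:,:,::-1])
E
python3 m.py
```

```text
(365, 230) [ 40  58 101] (367, 191) [ 10 173 219] (362, 240) [ 16 102 150] (285, 190) [  2 158 160] (240, 200) [ 19  12 175] (285, 220) [110 117 118] (165, 230) [ 38   9 119] (248, 170) [ 20 158 202] (258, 198) [ 4 29 70] (262, 213) [ 20   4 216] 
rest 78 ((488.34942626953125, -316.96484375), (66.72633361816406, 197.6859588623047), 80.3122787475586) [ 509.  -306.1]Traceback (most recent call last):
  File "m.py", line 16, in <module>
    rect('head',(3,190,120),(12,255,255),(350,180,385,210),82)
    ~~~~^^^^^^^^^^^^^^^^^^^^^^^^^^^^^^^^^^^^^^^^^^^^^^^^^^^^^^
  File "m.py", line 11, in rect
    pts=big(m)[0][:,0]
        ~~~~~~^^^
IndexError: list index out of range
```

```bash
sed -i "s/pts=big(m)\[0\]\[:,0\]/c=np.argwhere(m)[:,::-1]; pts=c if len(c) else [[0,0]]/; s/'head',(3,190,120),(12/'head',(5,150,160),(13/; s/'dock',(105,120,40)/'dock',(105,90,40)/; s/'rest',(50,60,20)/'rest',(55,70,20)/" m.py; sed -i 's/(3,190,120)/(5,150,160)/' m.py; python3 m.py
```

```text
(365, 230) [ 41  61 100] (367, 191) [ 10 175 218] (362, 240) [ 15 104 150] (285, 190) [  1 161 158] (240, 200) [ 17  13 178] (285, 220) [111 115 120] (165, 230) [ 36  11 116] (248, 170) [ 20 157 202] (258, 198) [15 22 69] (262, 213) [ 15   5 216] 
rest 681 ((463.5142822265625, -314.0570068359375), (65.47364807128906, 244.2427520751953), 80.76264190673828) [ 467.4 -307.1]
head 125 ((543.4818725585938, -326.9142150878906), (35.276390075683594, 32.66862487792969), 89.30742645263672) [ 543.1 -326.5]
handle 747 ((431.4268493652344, -317.8927307128906), (57.93605422973633, 175.6355743408203), 87.2857894897461) [ 424.2 -320. ]
dock 1500 ((535.27685546875, -23.284828186035156), (255.74671936035156, 165.88880920410156), 16.650840759277344) [536.9 -43.1]
pin 30 ((553.4111328125, -83.41340637207031), (17.07155990600586, 14.9955415725708), 43.81545639038086) [553.2 -83.2]
pin 1 ((560.3515014648438, -78.2296142578125), (0.0, 0.0), 0.0) [560.4 -78.2]
tray 1268 ((551.1083374023438, 4.7919769287109375), (196.21705627441406, 113.703369140625), 16.322341918945312) [529.7  -0.3]
scanner 1828 ((484.1202087402344, 296.37567138671875), (171.67465209960938, 121.3780288696289), 14.16347599029541) [476.3 294.6]
green 57 ((413.7989501953125, 282.0289306640625), (8.875100135803223, 55.914310455322266), 13.506108283996582) [413.8 281.6]
```

View pics/topz.png

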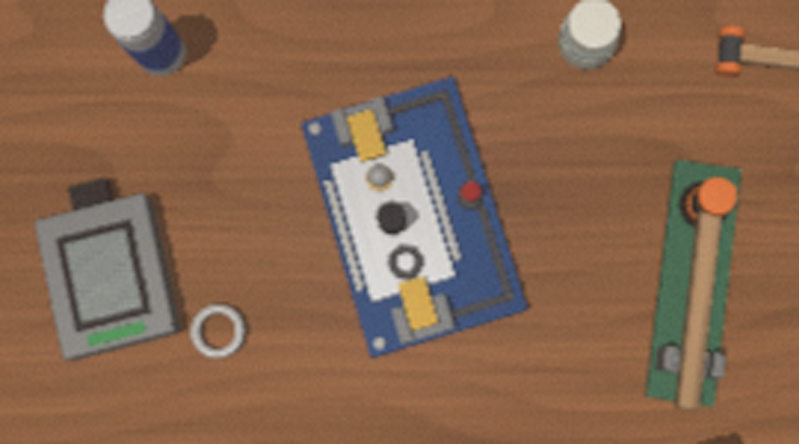

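Everything agrees. The head and the rest give a seat at about (543,-326.5) with yaw -8.5. The dock origin is about (529,-2) with yaw 16.6, which puts the pin at (553,-83.5), as measured. I'll move over the mallet now.

step_arm(plan=[0,0,0,0,0,0.115,0,0,0,0,0,0.115,0,0,0,0,0,0.115,0,0,0,0,0,0.115], hand=6, newtons=60)

```text
time_s: 1.83
ee_pos: [175.8, -547.5, 228.0]
ee_rot: [180.0, -0.0, -8.9]
force: [0.0, -0.2, -0.3]
gripper_width: 67.6
gripper_force: 0.0
```

step_arm(plan=[2.85,-2.73,0.78,0,0,0,2.85,-2.73,0.78,0,0,0,2.85,-2.73,0.78,0,0,0,2.85,-2.73,0.78,0,0,0,2.85,-2.73,0.78,0,0,0])

```text
time_s: 2.25
ee_pos: [338.3, -432.5, 188.8]
ee_rot: [180.0, -0.0, -8.6]
force: [0.2, -1.2, 0.4]
gripper_width: 60.2
gripper_force: 0.0
```

step_arm(plan=[2.85,-2.73,0.78,0,0,0,2.85,-2.73,0.78,0,0,0,2.85,-2.73,0.78,0,0,0,2.85,-2.73,0.78,0,0,0,2.85,-2.73,0.78,0,0,0])

```text
time_s: 2.67
ee_pos: [499.7, -318.5, 149.7]
ee_rot: [180.0, -0.0, -8.5]
force: [0.3, -0.8, -0.2]
gripper_width: 59.9
gripper_force: 0.0
```

step_arm(plan=[0,0,0,0,0,0,0,0,0,0,0,0])

```text
time_s: 2.83
ee_pos: [499.4, -318.4, 149.2]
ee_rot: [-180.0, 0.1, -8.3]
force: [-0.8, 0.2, -0.3]
gripper_width: 59.9
gripper_force: 0.0
```

```bash
cat >> h.py <<'E'
def wproj(p,X):
    c=rot(p['attitude']).T@(np.array(X,float)-p['position']);r=np.hypot(c[0],c[1]);t=np.arctan2(r,c[2])
    return [p['fx']*t*c[0]/r+p['cx'],p['fy']*t*c[1]/r+p['cy']]
def to(x,y,z):
    s=sensors.state();print('shift cm',np.round(rot(s['ee_rot']).T@(np.array([x,y,z])-s['ee_pos'])/10,2))
def fr(o,yaw,pts):
    c,s=np.cos(np.radians(yaw)),np.sin(np.radians(yaw));return [[o[0]+c*a-s*b,o[1]+s*a+c*b,z] for a,b,z in pts]
E
python3 - <<'E'
from h import *
p=viewer.grab_frame('wrist');im=p['img'].copy()
print(p['position'],p['attitude'],sensors.state()['ee_pos'],sensors.state()['ee_rot'])
P=fr((463.8,-314.3),-8.5,[(125,35,12),(125,-35,12),(-125,-35,12),(-125,35,12),(80,0,82),(68,11,61),(68,-11,61),(-132,11,61),(-132,-11,61)])
for X in P:
    u=wproj(p,X);cv2.drawMarker(im,(int(u[0]),int(u[1])),(0,255,255),0,8,1)
cv2.imwrite('pics/w1.png',im[:,:,::-1])
E
```

```text
[ 574.96830145 -331.42644317  304.53644151] [ 1.64325362e+02 -1.13967654e-02 -9.83873571e+01] [ 498.43594241 -319.44381354  149.65728735] [ 1.79986787e+02  5.30967975e-02 -8.44236723e+00]
```

View pics/w1.png

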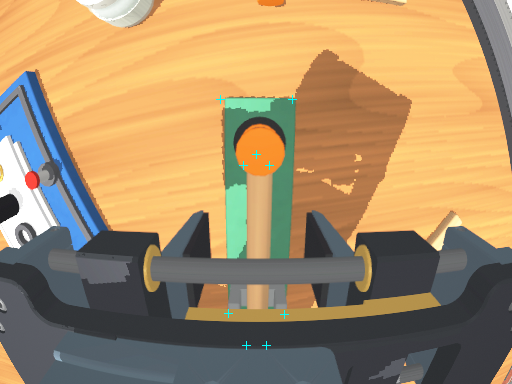

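In the wrist view the head is at (260,150), 3–4 px from the prediction. The handle runs straight down the middle at column 258, so yaw is right and only about 2 mm of sideways shift is needed. Next I'll descend, grip and lift.

step_arm(plan=[0.05,0.05,2.66,0,0,0,0.05,0.05,2.66,0,0,0,0,0.05,2.66,0,0,0,0,0,1.76,0,0,0,0,0,0.9,0,0,0])

```text
time_s: 3.3
ee_pos: [496.5, -322.0, 41.6]
ee_rot: [-179.9, 0.2, -8.7]
force: [-0.2, -0.7, -0.0]
gripper_width: 60.0
gripper_force: 0.0
```

step_arm(plan=[0,0,0,0,0,0,0,0,0,0,0,0])

```text
time_s: 3.47
ee_pos: [498.7, -322.5, 44.2]
ee_rot: [180.0, -0.0, -8.6]
force: [-0.2, -0.1, 1.0]
gripper_width: 59.9
gripper_force: 0.0
```

step_arm(plan=[0,0,0,0,0,0,0,0,0,0,0,0,0,0,0,0,0,0,0,0,0,0,0,0,0,0,0,0,0,0], hand=0, newtons=60)

```text
time_s: 3.88
ee_pos: [499.3, -321.6, 44.1]
ee_rot: [180.0, -0.1, -8.5]
force: [-0.4, -0.6, 0.0]
gripper_width: 29.4
gripper_force: 0.0
```

step_arm(plan=[0,0,0,0,0,0,0,0,0,0,0,0,0,0,0,0,0,0])

```text
time_s: 4.13
ee_pos: [499.1, -321.2, 43.8]
ee_rot: [-180.0, -0.0, -8.6]
force: [-0.9, 1.5, 2.7]
gripper_width: 21.8
gripper_force: 60.0
```

step_arm(plan=[0,0,-0.8,0,0,0,0,0,-1.8,0,0,0,0,0,-2,0,0,0,0,0,-2,0,0,0,0,0,-1.4,0,0,0])

```text
time_s: 4.55
ee_pos: [499.2, -321.9, 125.1]
ee_rot: [179.9, -0.1, -8.5]
force: [0.8, -0.8, -3.2]
gripper_width: 21.5
gripper_force: 60.0
```

step_arm(plan=[-0.14,-1.2,0,0,0,0,-0.28,-2.4,0,0,0,0,-0.28,-2.4,0,0,0,0,-0.28,-2.4,0,0,0,0,-0.28,-2.4,0,0,0,0])

```text
time_s: 4.97
ee_pos: [501.4, -210.7, 122.2]
ee_rot: [-180.0, 0.2, -8.6]
force: [-0.1, -0.3, -2.2]
gripper_width: 21.7
gripper_force: 60.0
```

step_arm(plan=[-0.28,-2.4,0,0,0,0,-0.28,-2.4,0,0,0,0,-0.28,-2.4,0,0,0,0,-0.28,-2.4,0,0,0,0,-0.28,-2.4,0,0,0,0])

```text
time_s: 5.38
ee_pos: [505.2, -90.1, 122.3]
ee_rot: [-180.0, 0.2, -8.5]
force: [-0.5, -1.3, -3.1]
gripper_width: 21.6
gripper_force: 60.0
```

step_arm(plan=[-0.14,-1.55,0,0,0,0,0,0,0,0,0,0,0,0,0,0,0,0])

```text
time_s: 5.63
ee_pos: [506.6, -75.4, 122.6]
ee_rot: [180.0, 0.1, -8.4]
force: [-0.5, 0.0, -3.1]
gripper_width: 21.3
gripper_force: 60.0
```

Run:
```python
from h import *
s=sensors.state();print({k:np.round(s[k],1) for k in('ee_pos','ee_rot','force','gripper_width')})
a,b=viewer.grab_frame('wrist'),viewer.grab_frame('side')
for X in([553.3,-83.5,60],):print(wproj(a,X),proj(b,X))
t=viewer.grab_frame('top');print('top pin',proj(t,[553.3,-83.5,60]))
c=b['img'][110:260,170:340];c=cv2.resize(c,(435,384),interpolation=2)
c2=t['img'][130:250,210:350];c2=cv2.resize(c2,(360,309),interpolation=2);c2=np.vstack([c2,np.zeros((75,360,3),np.uint8)])
cv2.imwrite('pics/pin1.png',np.hstack([c,c2])[:,:,::-1])
h=cv2.cvtColor(t['img'],cv2.COLOR_RGB2HSV);m=cv2.inRange(h,(5,150,140),(13,255,255));m[:150]=0;m[230:]=0;m[:,:250]=0;m[:,320:]=0
q=np.argwhere(m)[:,::-1];print(len(q),np.mean([onz(t,u,s['ee_pos'][2]+5-36+70)[:2] for u in q],0), q.mean(0))
print(viewer.pinpoint('mallet',b)[:3],viewer.pinpoint('pin_top',b)[:2])
```

```text
{'ee_pos': array([506.6, -75.4, 122.6]), 'ee_rot': array([ 1.8e+02,  1.0e-01, -8.4e+00]), 'force': array([-0.5,  0. , -3.1]), 'gripper_width': np.float64(21.3)}
[np.float64(255.99835514196846), np.float64(151.22318385735323)] [np.float64(260.47912152279616), np.float64(182.68672320022134)]
top pin [np.float64(283.7880540141735), np.float64(189.29461691593497)]
0 nan [nan nan]
[{'location': [386.1, 174.6], 'score': 0.84}, {'location': [263.3, 169.3], 'score': 0.82}] [{'location': [260.9, 182.0], 'score': 0.39}]
  return _methods._mean(a, axis=axis, dtype=dtype,
  ret = ret.dtype.type(ret / rcount)
<stdin>:10: RuntimeWarning: Mean of empty slice.
  ret = um.true_divide(
```

View pics/pin1.png

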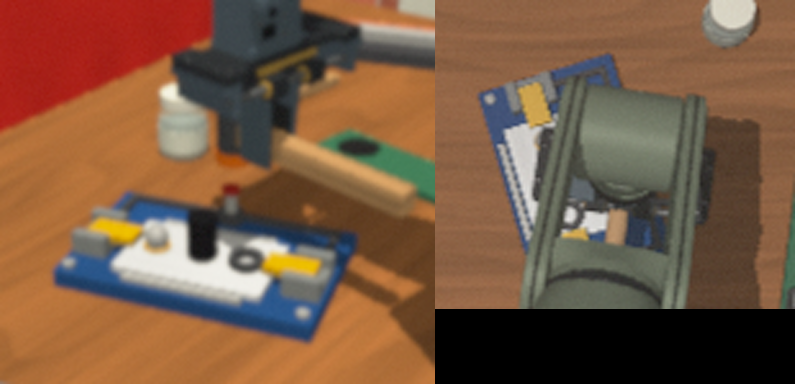

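The side crop shows the orange face at crop (231,160), straight above the red cap at (231,190). The top view is blocked by the arm. I'll check depth from the wrist view.

Run:
```python
from h import *
s=sensors.state();a=viewer.grab_frame('wrist');b=viewer.grab_frame('side')
h=cv2.cvtColor(a['img'],cv2.COLOR_RGB2HSV);m=cv2.inRange(h,(4,170,150),(13,255,255));m[230:]=0;m[:,:150]=0;m[:,360:]=0
n,l,st,ce=cv2.connectedComponentsWithStats(m);i=1+st[1:,4].argmax();print(st[i],ce[i])
x,y,w,hh,_=st[i];c=(x+w/2,y+hh/2);z=s['ee_pos'][2]+5-36+70
print(onz(a,c,z,True),onz(a,ce[i],z,True),[onz(a,q,z,True)[:2] for q in((x,c[1]),(x+w,c[1]),(c[0],y),(c[0],y+hh))])
print(proj(b,[553.3,-83.5,s['ee_pos'][2]-31]),viewer.pinpoint('mallet',b)[:2])
```

```text
[ 213  131   89   97 6189] [257.26240103 182.7156245 ]
[556.08121434 -86.74196176 162.33251803] [554.78121833 -86.44723402 162.33251803] [array([558.8395786 , -68.95201033]), array([ 553.40392314, -104.55463314]), array([575.30113734, -89.66953849]), array([535.33897295, -83.58508824])]
[np.float64(260.50608899013554), np.float64(171.6612638416697)] [{'location': [260.6, 170.3], 'score': 0.83}, {'location': [387.0, 170.8], 'score': 0.61}]
```

step_arm(plan=[-0.1,-0.12,0.6,0,0,0,-0.1,-0.13,0.9,0,0,0,0,0,0.9,0,0,0,0,0,0.4,0,0,0,0,0,0,0,0,0])

```text
time_s: 6.45
ee_pos: [504.7, -73.6, 93.8]
ee_rot: [180.0, 0.2, -8.5]
force: [-0.4, -0.1, -2.2]
gripper_width: 21.8
gripper_force: 60.0
```

step_arm(plan=[0,0,0.2,0,0,0,0,0,0.2,0,0,0,0,0,0.2,0,0,0,0,0,0.2,0,0,0,0,0,0.2,0,0,0])

```text
time_s: 6.87
ee_pos: [506.2, -73.8, 86.5]
ee_rot: [180.0, -0.1, -8.5]
force: [-2.6, 0.4, 5.3]
gripper_width: 21.8
gripper_force: 60.0
```

Run:
```python
from h import *
s=sensors.state();print({k:np.round(s[k],2) for k in('ee_pos','ee_rot','force','torque')})
b=viewer.grab_frame('side')
c=cv2.resize(b['img'][130:240,190:340],(750,550),interpolation=2);cv2.imwrite('pics/pin2.png',c[:,:,::-1])
```

```text
{'ee_pos': array([506.23, -73.8 ,  86.52]), 'ee_rot': array([ 1.7999e+02, -8.0000e-02, -8.5400e+00]), 'force': array([-2.64,  0.4 ,  5.3 ]), 'torque': array([ 0.09,  0.22, -0.03])}
```

View pics/pin2.png

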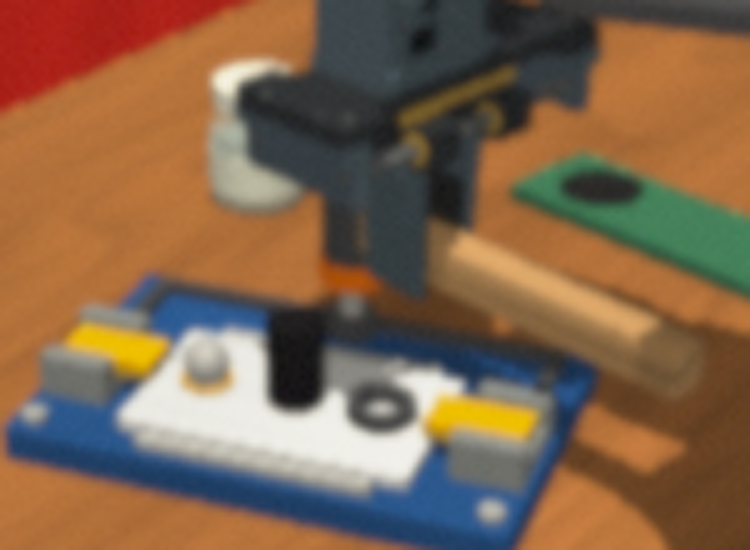

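The face at crop (350,275) is on the pin, with about 8 N and the handle level. I'll keep pressing.

step_arm(plan=[0,0,0.2,0,0,0,0,0,0.2,0,0,0,0,0,0.2,0,0,0,0,0,0.2,0,0,0,0,0,0.2,0,0,0])

```text
time_s: 7.33
ee_pos: [506.2, -73.8, 76.6]
ee_rot: [180.0, -0.1, -8.5]
force: [-2.1, -1.1, 6.9]
gripper_width: 21.8
gripper_force: 60.0
```

step_arm(plan=[0,0,0.15,0,0,0,0,0,0.15,0,0,0,0,0,0.15,0,0,0,0,0,0.1,0,0,0])

```text
time_s: 7.67
ee_pos: [506.0, -73.7, 73.0]
ee_rot: [180.0, -0.1, -8.5]
force: [-10.9, 1.6, 24.7]
gripper_width: 22.1
gripper_force: 60.0
```

Run:
```python
from h import *
s=sensors.state();print({k:np.round(s[k],2) for k in('ee_pos','ee_rot','force','torque')})
b=viewer.grab_frame('side')
c=cv2.resize(b['img'][130:240,190:340],(750,550),interpolation=2);cv2.imwrite('pics/pin3.png',c[:,:,::-1])
```

```text
{'ee_pos': array([506.03, -73.7 ,  72.96]), 'ee_rot': array([ 1.80e+02, -9.00e-02, -8.54e+00]), 'force': array([-10.94,   1.61,  24.71]), 'torque': array([0.24, 1.01, 0.  ])}
```

step_arm(plan=[0,0,0,0,0,0,0,0,-0.6,0,0,0,0,0,-1.2,0,0,0,0,0,-1.6,0,0,0,0,0,-1.6,0,0,0])

```text
time_s: 8.13
ee_pos: [505.7, -73.8, 120.1]
ee_rot: [180.0, 0.0, -8.6]
force: [0.5, 0.4, -2.7]
gripper_width: 21.8
gripper_force: 60.0
```

Run:
```python
from h import *
s=sensors.state();print({k:np.round(s[k],2) for k in('ee_pos','ee_rot','force','torque')})
b=viewer.grab_frame('side')
c=cv2.resize(b['img'][130:240,190:340],(750,550),interpolation=2);cv2.imwrite('pics/pin4.png',c[:,:,::-1])
a=viewer.grab_frame('wrist')
h=cv2.cvtColor(a['img'],cv2.COLOR_RGB2HSV);m=cv2.inRange(h,(4,170,150),(13,255,255));m[230:]=0;m[:,:150]=0;m[:,360:]=0
n,l,st,ce=cv2.connectedComponentsWithStats(m);i=1+st[1:,4].argmax();print(st[i],ce[i])
```

```text
{'ee_pos': array([505.68, -73.77, 120.12]), 'ee_rot': array([ 1.80e+02,  5.00e-02, -8.55e+00]), 'force': array([ 0.46,  0.39, -2.7 ]), 'torque': array([0.06, 0.05, 0.01])}
[ 213  131   89   98 6172] [257.51215165 183.72326636]
```

View pics/pin4.png

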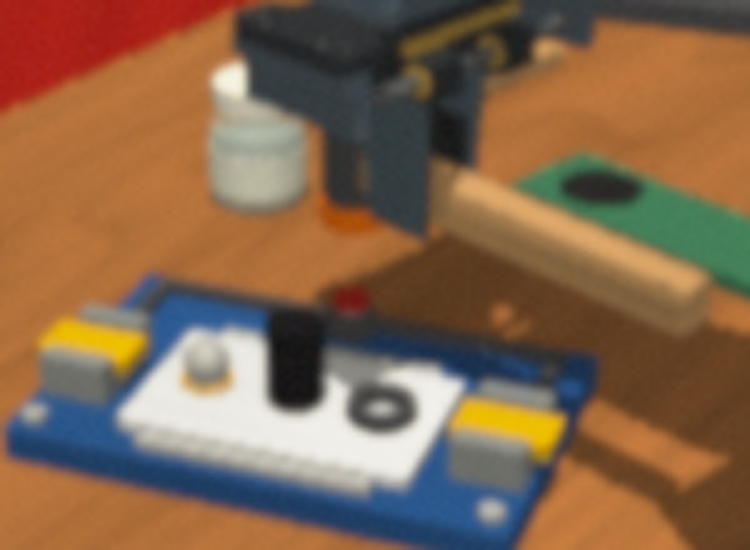

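The pin is down, with the red cap at crop (350,300) just above the collar. Both yellow bolts are drawn clear of the tray and the mallet is still level. I'll return it to the rest by reversing the commanded shifts.

step_arm(plan=[0.14,1.2,0,0,0,0,0.28,2.4,0,0,0,0,0.28,2.4,0,0,0,0,0.28,2.4,0,0,0,0,0.28,2.4,0,0,0,0])

```text
time_s: 8.65
ee_pos: [501.3, -183.9, 118.4]
ee_rot: [-180.0, 0.1, -8.5]
force: [0.2, 0.8, -2.1]
gripper_width: 21.8
gripper_force: 60.0
```

step_arm(plan=[0.28,2.4,0,0,0,0,0.28,2.4,0,0,0,0,0.28,2.4,0,0,0,0,0.28,2.4,0,0,0,0,0.28,2.4,0,0,0,0])

```text
time_s: 9.07
ee_pos: [497.1, -304.8, 118.2]
ee_rot: [-180.0, 0.2, -8.6]
force: [0.2, -0.3, -2.7]
gripper_width: 21.5
gripper_force: 60.0
```

step_arm(plan=[0.34,1.8,0,0,0,0,0,0,0.8,0,0,0,0,0,1,0,0,0,0,0,0,0,0,0,0,0,0,0,0,0])

```text
time_s: 9.48
ee_pos: [497.8, -320.2, 100.1]
ee_rot: [-179.9, 0.2, -8.5]
force: [-0.5, 0.5, -2.6]
gripper_width: 21.5
gripper_force: 60.0
```

Run:
```python
from h import *
s=sensors.state();print({k:np.round(s[k],2) for k in('ee_pos','ee_rot','force','torque')});to(499,-321.5,44)
b=viewer.grab_frame('side')
c=cv2.resize(b['img'][110:220,260:400],(700,550),interpolation=2);cv2.imwrite('pics/put1.png',c[:,:,::-1])
```

```text
{'ee_pos': array([ 497.76, -320.21,  100.11]), 'ee_rot': array([-179.89,    0.23,   -8.52]), 'force': array([-0.51,  0.5 , -2.58]), 'torque': array([0.06, 0.01, 0.03])}
shift cm [0.16 0.12 5.61]
```

View pics/put1.png

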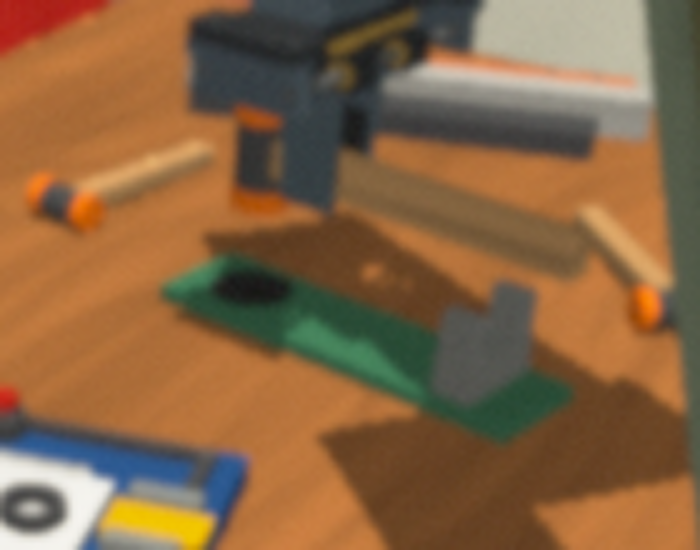

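The mallet hangs level above the rest, with the face at crop (258,200) over the black spot at (255,288) and the handle in line with the fork. I'll lower it.

step_arm(plan=[0,0,1.2,0,0,0,0,0,1.8,0,0,0,0,0,1.5,0,0,0,0,0,0.7,0,0,0,0,0,0.3,0,0,0])

```text
time_s: 9.95
ee_pos: [498.6, -320.5, 46.1]
ee_rot: [-180.0, 0.1, -8.5]
force: [-0.7, -0.3, -2.9]
gripper_width: 21.4
gripper_force: 60.0
```

step_arm(plan=[0,0,0.15,0,0,0,0,0,0.15,0,0,0,0,0,0,0,0,0])

```text
time_s: 10.2
ee_pos: [499.7, -321.7, 44.9]
ee_rot: [180.0, -0.1, -8.5]
force: [1.1, 0.1, -2.7]
gripper_width: 21.6
gripper_force: 60.0
```

step_arm(plan=[0,0,0.05,0,0,0,0,0,0.05,0,0,0,0,0,0,0,0,0])

```text
time_s: 10.45
ee_pos: [499.7, -321.8, 44.3]
ee_rot: [180.0, -0.1, -8.6]
force: [1.1, 0.5, 4.2]
gripper_width: 21.9
gripper_force: 60.0
```

step_arm(plan=[0,0,0,0,0,0,0,0,0,0,0,0,0,0,0,0,0,0,0,0,0,0,0,0,0,0,0,0,0,0], hand=6)

```text
time_s: 10.87
ee_pos: [499.0, -321.5, 43.0]
ee_rot: [180.0, 0.0, -8.5]
force: [0.3, -0.5, -0.4]
gripper_width: 51.9
gripper_force: 0.0
```

step_arm(plan=[0,0,-0.6,0,0,0,0,0,-2,0,0,0,0,0,-3.4,0,0,0,0,0,-4,0,0,0,0,0,-4,0,0,0])

```text
time_s: 11.28
ee_pos: [498.5, -321.2, 184.5]
ee_rot: [-180.0, 0.1, -8.5]
force: [0.8, -1.0, -0.3]
gripper_width: 60.0
gripper_force: 0.0
```

Run:
```python
from h import *
s=sensors.state();print({k:np.round(s[k],2) for k in('time_s','ee_pos','ee_rot','force','gripper_width')})
b=viewer.grab_frame('side');w=viewer.grab_frame('wrist')
c=cv2.resize(b['img'][110:220,260:400],(400,314),interpolation=2);d=cv2.resize(w['img'],(400,300));d=np.vstack([d,np.zeros((14,400,3),np.uint8)])
cv2.imwrite('pics/put2.png',np.hstack([c,d])[:,:,::-1])
```

```text
{'time_s': np.float64(11.28), 'ee_pos': array([ 498.5 , -321.18,  184.49]), 'ee_rot': array([-1.7997e+02,  7.0000e-02, -8.5500e+00]), 'force': array([ 0.79, -1.04, -0.27]), 'gripper_width': np.float64(60.0)}
```

View pics/put2.png

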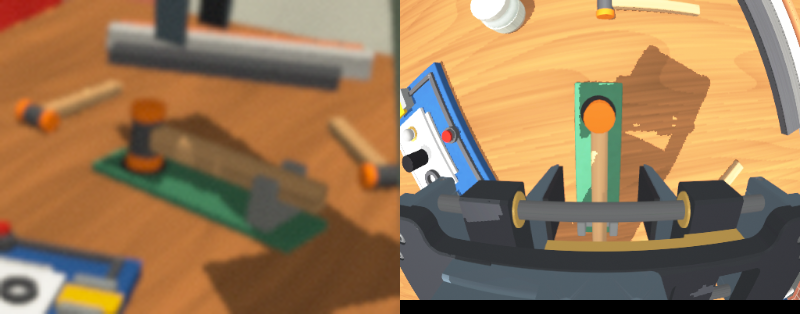

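The mallet stands upright in its rest, with the head at wrist-view (599,115) over the spot and the handle in the fork. Next I'll move over the tray with a yaw of +25 degrees.

step_arm(plan=[0,0,0,0,0,-0.11,0,0,0,0,0,-0.11,0,0,0,0,0,-0.11,0,0,0,0,0,-0.11])

```text
time_s: 11.72
ee_pos: [498.7, -321.3, 182.8]
ee_rot: [-180.0, 0.0, 17.0]
force: [0.5, -1.0, -0.6]
gripper_width: 60.1
gripper_force: 0.0
```

step_arm(plan=[1.18,-2.97,0.4,0,0,0,1.18,-2.97,0.4,0,0,0,1.18,-2.97,0.4,0,0,0,1.18,-2.97,0.4,0,0,0,1.18,-2.97,0.4,0,0,0])

```text
time_s: 12.13
ee_pos: [512.5, -160.9, 162.6]
ee_rot: [-180.0, 0.0, 16.6]
force: [0.8, -0.3, -0.4]
gripper_width: 59.5
gripper_force: 0.0
```

step_arm(plan=[1.18,-2.97,0.4,0,0,0,1.18,-2.97,0.4,0,0,0,1.18,-2.97,0.4,0,0,0,1.18,-2.97,0.4,0,0,0,1.18,-2.97,0.4,0,0,0])

```text
time_s: 12.55
ee_pos: [526.5, -1.6, 142.7]
ee_rot: [180.0, 0.0, 16.7]
force: [0.6, 0.7, 0.2]
gripper_width: 59.9
gripper_force: 0.0
```

step_arm(plan=[0,0,0,0,0,0,0,0,0,0,0,0,0,0,0,0,0,0])

```text
time_s: 12.8
ee_pos: [526.8, -3.4, 142.9]
ee_rot: [180.0, 0.0, 16.7]
force: [0.3, -0.3, 0.3]
gripper_width: 59.9
gripper_force: 0.0
```

Run:
```python
from h import *
np.set_printoptions(precision=1,suppress=True)
s=sensors.state();print({k:np.round(s[k],2) for k in('time_s','ee_pos','ee_rot')})
w=viewer.grab_frame('wrist');t=viewer.grab_frame('side')
for k,z in dict(ball_center=40,pocket=28,tray_grip=56,pin_top=42,scan_window=37).items():
    print(k,[(round(d['score'],2),d['location'],onz(w,d['location'],z,True)[:2]) for d in viewer.pinpoint(k,w)[:2]],[(round(d['score'],2),onz(t,d['location'],z)[:2]) for d in viewer.pinpoint(k,t)[:2]])
print('pred post top,ball',wproj(w,[527.1,-2.8,73]),wproj(w,[573.1,11,40]),wproj(w,[527.1,-2.8,56]))
im=w['img'].copy()
cv2.imwrite('pics/tr1.png',im[:,:,::-1])
# bright tray plate rect
```

```text
{'time_s': np.float64(12.8), 'ee_pos': array([526.8,  -3.4, 142.9]), 'ee_rot': array([180. ,   0. ,  16.7])}
ball_center [(0.88, [256.1, 138.9], array([577. ,  10.4]))] [(0.62, array([670.7, 280.5])), (0.49, array([576.8,  -3.9]))]
pocket [(0.88, [253.2, 140.4], array([573.8,  12.3])), (0.56, [257.6, 183.9], array([535.9,  -3.3]))] [(0.81, array([567.5,  23.6]))]
tray_grip [(0.76, [253.3, 199.5], array([528.4,  -1.6]))] [(0.97, array([532.1,  -7. ]))]
pin_top [(0.69, [348.6, 196.2], array([552.4, -86.4]))] [(0.5, array([553.5, -79.1]))]
scan_window [(0.63, [3.4, 162.9], array([479.2, 294.1]))] [(0.98, array([474.3, 297.6]))]
pred post top,ball [np.float64(254.0321631110151), np.float64(207.5541335313861)] [np.float64(254.18390014769224), np.float64(142.94343723673018)] [np.float64(254.20889302014027), np.float64(201.24669747734723)]
```

The wrist detections agree with the prediction to about 2 mm: post (528,-2) and ball (575,11). I'll descend and grip the post.

step_arm(plan=[0.1,0,2.2,0,0,0,0,0,2.6,0,0,0,0,0,2.2,0,0,0,0,0,1.4,0,0,0,0,0,0.7,0,0,0])

```text
time_s: 13.82
ee_pos: [526.6, -2.8, 50.1]
ee_rot: [-179.9, 0.2, 16.7]
force: [0.2, 0.3, -0.1]
gripper_width: 59.9
gripper_force: 0.0
```

step_arm(plan=[0,0,0,0,0,0,0,0,0,0,0,0])

```text
time_s: 13.98
ee_pos: [528.3, -2.9, 52.3]
ee_rot: [180.0, -0.0, 16.7]
force: [-0.5, 0.4, 0.8]
gripper_width: 60.0
gripper_force: 0.0
```

step_arm(plan=[0,0,0,0,0,0,0,0,0,0,0,0,0,0,0,0,0,0,0,0,0,0,0,0,0,0,0,0,0,0], hand=2, newtons=50)

```text
time_s: 14.4
ee_pos: [528.0, -2.6, 52.5]
ee_rot: [-180.0, -0.0, 16.6]
force: [-0.4, 1.8, 4.1]
gripper_width: 29.3
gripper_force: 17.9
```

step_arm(plan=[0,0,0,0,0,0,0,0,0,0,0,0])

```text
time_s: 14.57
ee_pos: [528.0, -2.6, 52.5]
ee_rot: [-180.0, -0.0, 16.6]
force: [-1.2, 0.8, 5.2]
gripper_width: 29.3
gripper_force: 50.0
```

step_arm(plan=[0,0,-0.1,0,0,0,0,0,-0.2,0,0,0,0,0,-0.4,0,0,0,0,0,-0.6,0,0,0,0,0,-0.7,0,0,0])

```text
time_s: 14.98
ee_pos: [527.3, -2.9, 71.8]
ee_rot: [-180.0, 0.1, 16.7]
force: [0.7, 0.1, -6.9]
gripper_width: 29.2
gripper_force: 50.0
```

The tray is in hand at about 7 N and level. I'll lift it the rest of the way gently.

step_arm(plan=[0,0,-0.8,0,0,0,0,0,-0.9,0,0,0,0,0,-1,0,0,0,0,0,-1,0,0,0,0,0,-1,0,0,0])

```text
time_s: 15.4
ee_pos: [528.0, -2.9, 120.4]
ee_rot: [180.0, -0.0, 16.7]
force: [0.1, 0.0, -7.3]
gripper_width: 29.2
gripper_force: 50.0
```

step_arm(plan=[0,0,-1,0,0,0,0,0,-1,0,0,0,0,0,-1,0,0,0,0,0,-0.8,0,0,0,0,0,-0.6,0,0,0])

```text
time_s: 15.82
ee_pos: [528.2, -2.8, 164.3]
ee_rot: [180.0, -0.1, 16.7]
force: [0.0, 0.1, -6.6]
gripper_width: 29.2
gripper_force: 50.0
```

step_arm(plan=[0,0,-0.4,0,0,0,0,0,-0.2,0,0,0,0,0,0,0,0,0,0,0,0,0,0,0,0,0,0,0,0,0])

```text
time_s: 16.23
ee_pos: [527.5, -2.8, 168.5]
ee_rot: [-180.0, 0.1, 16.7]
force: [0.2, -0.5, -6.9]
gripper_width: 29.4
gripper_force: 50.0
```

Run:
```python
from h import *
np.set_printoptions(precision=1,suppress=True)
s=sensors.state();print({k:np.round(s[k],2) for k in('time_s','ee_pos','ee_rot','force','torque')})
w=viewer.grab_frame('wrist');z=s['ee_pos'][2]-32.3
for k,dz in dict(ball_center=20,pocket=8,tray_grip=36).items():
    print(k,[(round(d['score'],2),d['location'],onz(w,d['location'],z+dz,True)[:2]) for d in viewer.pinpoint(k,w)[:2]])
print([(round(d['score'],2),onz(w,d['location'],37,True)[:2]) for d in viewer.pinpoint('scan_window',w)[:2]])
t=viewer.grab_frame('top');print([(round(d['score'],2),onz(t,d['location'],37)[:2]) for d in viewer.pinpoint('scan_window',t)[:2]])
h=cv2.cvtColor(t['img'],cv2.COLOR_RGB2HSV);m=cv2.inRange(h,(0,0,60),(180,40,255));m[:192]=0;m[250:]=0;m[:,:130]=0;m[:,188:]=0
c=np.argwhere(m)[:,::-1];print(cv2.minAreaRect(np.array([onz(t,u,36)[:2] for u in c],np.float32)))
to(476.6,296,169)
```

```text
{'time_s': np.float64(16.23), 'ee_pos': array([527.5,  -2.8, 168.5]), 'ee_rot': array([-180. ,    0.1,   16.7]), 'force': array([ 0.2, -0.5, -6.9]), 'torque': array([-0.,  0., -0.])}
ball_center []
pocket [(0.56, [460.5, 84.1], array([ 669.3, -111.6]))]
tray_grip [(0.58, [255.0, 248.6], array([528.2,  -3.4])), (0.28, [257.9, 159.7], array([577.1,   9.5]))]
[(0.82, array([481. , 289.3]))]
[(0.55, array([477.2, 300.4]))]
((478.5295104980469, 295.1463928222656), (160.23223876953125, 121.87911987304688), 14.166438102722168)
shift cm [  3.7 -30.1  -0. ]
```

step_arm(plan=[0.04,-0.3,0,0,0,0,0.07,-0.6,0,0,0,0,0.11,-0.9,0,0,0,0,0.15,-1.2,0,0,0,0,0.18,-1.5,0,0,0,0])

```text
time_s: 17.0
ee_pos: [520.0, 42.9, 169.1]
ee_rot: [-180.0, -0.0, 16.6]
force: [0.1, -0.7, -6.8]
gripper_width: 29.3
gripper_force: 50.0
```

step_arm(plan=[0.22,-1.75,0,0,0,0,0.22,-1.75,0,0,0,0,0.22,-1.75,0,0,0,0,0.22,-1.75,0,0,0,0,0.22,-1.75,0,0,0,0])

```text
time_s: 17.42
ee_pos: [505.0, 130.8, 169.1]
ee_rot: [-180.0, -0.0, 16.7]
force: [-0.1, 0.8, -6.5]
gripper_width: 29.4
gripper_force: 50.0
```

step_arm(plan=[0.22,-1.75,0,0,0,0,0.22,-1.75,0,0,0,0,0.22,-1.75,0,0,0,0,0.22,-1.75,0,0,0,0,0.22,-1.75,0,0,0,0])

```text
time_s: 17.83
ee_pos: [490.2, 217.8, 169.1]
ee_rot: [-180.0, 0.0, 16.7]
force: [0.2, -0.2, -6.4]
gripper_width: 29.3
gripper_force: 50.0
```

step_arm(plan=[0.22,-1.75,0,0,0,0,0.22,-1.75,0,0,0,0,0.18,-1.5,0,0,0,0,0.15,-1.2,0,0,0,0,0.11,-0.9,0,0,0,0])

```text
time_s: 18.25
ee_pos: [478.4, 288.3, 169.0]
ee_rot: [-180.0, 0.0, 16.7]
force: [0.6, -0.1, -6.9]
gripper_width: 29.3
gripper_force: 50.0
```

step_arm(plan=[0.07,-0.6,0,0,0,0,0.04,-0.3,0,0,0,0,0,0,0,0,0,0,0,0,0,0,0,0,0,0,0,0,0,0])

```text
time_s: 18.67
ee_pos: [477.8, 294.6, 169.0]
ee_rot: [180.0, 0.0, 16.6]
force: [0.4, 0.3, -6.4]
gripper_width: 29.2
gripper_force: 50.0
```

Run:
```python
from h import *
s=sensors.state();print({k:np.round(s[k],2) for k in('time_s','ee_pos','ee_rot','force','qvel')});to(476.6,296,169)
a=viewer.grab_frame('side')
c=cv2.resize(a['img'][110:384,60:400],(700,564),interpolation=2);cv2.imwrite('pics/end.png',c[:,:,::-1])
```

```text
{'time_s': np.float64(18.67), 'ee_pos': array([477.78, 294.6 , 168.97]), 'ee_rot': array([1.7997e+02, 2.0000e-02, 1.6620e+01]), 'force': array([ 0.37,  0.27, -6.4 ]), 'qvel': array([-0.11, -0.08, -0.09,  0.1 , -0.16,  0.01])}
shift cm [-0.07 -0.17 -0.  ]
```

View pics/end.png

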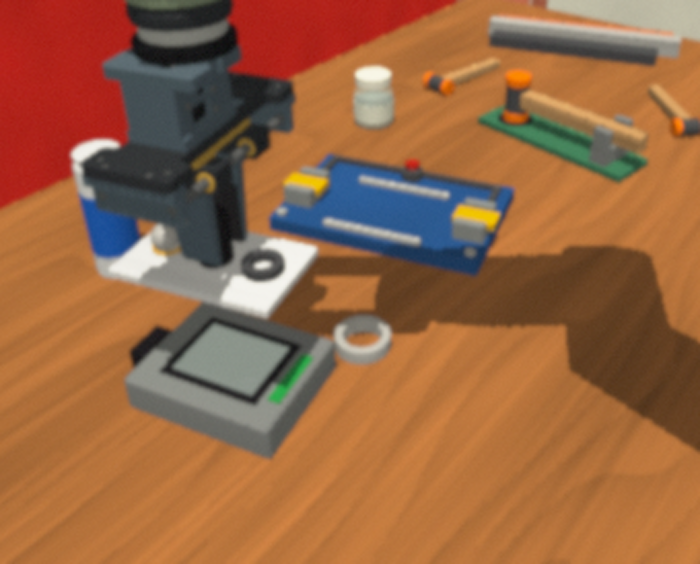

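The tray is held level over the scanner at crop (212,270), with the ball in its pocket at (165,240). The pin is down at (412,165), the mallet is parked, and the spray can, jar and ring are where they were. I'll hand it in.

```bash
python3 -c "
from h import *
print(env.job_done())"
```

```text
the job is handed in; nothing more can be done
None
```

I handed the job in at about 19 s with the pin driven down, the mallet back in its rest, and the tray held level about 10 cm over the scanner window with the ball in its pocket; no verdict was returned.

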